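# Load the spring tester with its ring weights

### The job

Load the spring tester: lower the three steel ring weights gently over its spindle, without letting them drop, the largest first, then the middle one, then the smallest, and put the knurled cap over the spindle on top of them. Then press the whole pile down to the tester's lower stop, keep it there for a moment, and let it rise again and stand free. Leave the small glass dish where it lies.

Things in the scene. Friction and masses are not known exactly. Their poses are not given: they have to be found in the camera images.
- large_ring: Largest of three flat steel ring weights: 66 mm outside diameter, 20 mm bore, 18 mm thick, about 0.45 kg, lying flat. Origin at the centre of its underside, z up along its axis.
- medium_ring: Middle steel ring weight: 54 mm outside diameter, 20 mm bore, 18 mm thick, about 0.29 kg, lying flat. Origin at the centre of its underside, z up.
- small_ring: Smallest steel ring weight: 42 mm outside diameter, 20 mm bore, 18 mm thick, about 0.17 kg, lying flat. Origin at the centre of its underside, z up.
- cap: Knurled aluminium cap without a hole in its top, standing upright, open end down: about 35 mm outside diameter over the knurling (34 mm smooth), 30 mm high, with a blind bore of 18 mm diameter and 22 mm depth from below, 80 g. Origin at the centre of its underside, z up. Seated on the three rings it covers the spindle's tip.
- tester: The spring tester, fixed to the worktop: a round dark steel foot 100 mm across and 10 mm high, on it a grey housing 66 mm across up to 30 mm above the worktop, from which a sprung plunger carries a flat round plate with a spindle. Origin at the centre of the foot's underside, on the spindle's axis; z up.
- plate_seat (a point): Centre of the upper face of the tester's round plate (74 mm across, 6 mm thick), 65 mm above the worktop while empty; it moves with the plate. From it a spindle of 12 mm diameter, fixed to the plate, stands 74 mm up; its top 10 mm taper to 5 mm diameter.
- plate (a joint): How far the sprung plate has sunk, in m: 0 empty at its upper stop, 0.028 at its lower stop, plate and spindle together. The spring takes 0.6 N per mm with a small preload, so the plate sinks by stages as the pile grows (about 5, 10, 13 and 14 mm, give or take 2, as the rings and the cap are put on); pressing the full pile on down to the stop takes another 7 to 10 N, and it rises again when let go.
- glass_dish: Small round glass dish, 60 mm across and 12 mm high, with a drop of resin in it, lying among the weights. To be left where it is. Origin at the centre of its underside.

How it is judged:
On the way, in this order (a step that is already met when the one before it is completed fails the run):
1. the large ring lies flat on the plate (z of large_ring in the frame of plate_seat between -0.004 and 0.004 m and horizontal distance between large_ring and plate_seat below 0.008 m and angle between large_ring's own z axis and vertical below 0.08 rad), for 0.2 s.
2. the middle ring lies on the large one (all of step 1 and z of medium_ring in the frame of plate_seat between 0.014 and 0.022 m and horizontal distance between medium_ring and plate_seat below 0.008 m and angle between medium_ring's own z axis and vertical below 0.08 rad), for 0.2 s.
3. the small ring lies on the middle one (all of step 2 and z of small_ring in the frame of plate_seat between 0.032 and 0.04 m and horizontal distance between small_ring and plate_seat below 0.008 m and angle between small_ring's own z axis and vertical below 0.08 rad), for 0.2 s.
4. the cap is on top and the whole pile is pressed down to the lower stop (over 24 mm of its 28 mm) (all of step 3 and z of cap in the frame of plate_seat between 0.05 and 0.058 m and horizontal distance between cap and plate_seat below 0.008 m and angle between cap's own z axis and vertical below 0.08 rad and value of joint plate above 0.024 m), for 0.2 s.
At the end, for the whole second after the job is handed in: From the plate up: large, middle, small ring, cap, each within 4 mm of its height over the plate (0, 18, 36, 54 mm), 8 mm of the axis and 0.08 rad of level; the pile has risen off the lower stop (sunk 5 to 21.5 mm), released and at rest (all of step 3 and z of cap in the frame of plate_seat between 0.05 and 0.058 m and horizontal distance between cap and plate_seat below 0.008 m and angle between cap's own z axis and vertical below 0.08 rad and value of joint plate between 0.005 and 0.0215 m and velocity of joint plate between -0.01 and 0.01 m/s and linear speed of each of large_ring, medium_ring, small_ring, cap below 0.02 m/s); the robot touches nothing.
It fails at once if a weight or the cap dropped or slammed down the spindle (over 0.6 m/s) ((horizontal distance between large_ring and plate_seat below 0.01 m and z of large_ring in the frame of plate_seat below 0.1 m and linear speed of large_ring above 0.6 m/s) or (horizontal distance between medium_ring and plate_seat below 0.01 m and z of medium_ring in the frame of plate_seat below 0.1 m and linear speed of medium_ring above 0.6 m/s) or (horizontal distance between small_ring and plate_seat below 0.01 m and z of small_ring in the frame of plate_seat below 0.1 m and linear speed of small_ring above 0.6 m/s) or (horizontal distance between cap and plate_seat below 0.01 m and z of cap in the frame of plate_seat below 0.1 m and linear speed of cap above 0.6 m/s)).
It fails at once if the glass dish pushed away by more than 30 mm (distance of glass_dish from where it was at the start of the episode above 0.03 m).
It also fails if it takes over 122 s, if anything falls off the work surface, if the arm or the gripper's body presses on something with over 40 N, if the wrist force passes 120 N, or if a joint passes its speed limit or range.

### The arm

A 6-joint arm with a two-finger parallel gripper is mounted at the origin on a cart in front of the work surface, level with it; the furniture and walls round the work are solid. World frame = base frame: x ahead of the robot, y to its left, z up, the work surface at z = 0. Lengths are in m, angles in rad, forces in N, time in s.
With the tool pointing down it reaches from about 0.275 to 0.825 m from the base axis. Payload 4.9 kg.
Tool frame: the origin (TCP) lies midway between the tips of the shut fingers; the grasp point (between the pads) lies 19 mm behind it (bot.grip_depth is the distance from the TCP to the grasp point, in m); y points along the fingers, x is the direction in which the jaws open and shut, and the axes are right-handed (so a half turn about y gives the same grasp; the last joint's range is limited). The gripper opens to 85 mm and grips with 20 to 120 N. Pads are 22 mm wide; open, the fingers measure 114 mm over their backs; the gripper's body (76 mm by 85 mm) begins 54 mm behind the grasp point. The pads swing forward as they close: fully open they stand 13 mm farther back than shut.
Start: joints at [-1.279, 0.326, -0.193, 1.052, 0, 1.437], TCP at [0.227, -0.501, 0.231] pointing down, gripper open.
Joint ranges: [-2.65, 2.65], [-0.97, 1.79], [-1.3, 1.35], [-1.93, 2.1], [-1.47, 1.37], [-3.14, 3.14]. Speed limits (rad/s): [2.57, 2.57, 3.14, 3.14, 3.14, 3.14].

### API

Orientations are given as a unit quaternion [w, x, y, z].
In Python, from cell import bot gives the robot as it stands. Calls block until the motion is done:
- bot.move_pose(position, orientation): joint-space move of the TCP to a pose.
- bot.move_linear(position, speed=0.15, rotation=None, until_force=None): straight line of the TCP; rotation=None keeps the orientation; speed is the mean speed in m/s. With until_force (N) it stops when the force on the tool has changed by that much, and returns True; else False.
- bot.goto_joints(angles): joint-space move.
- bot.set_gripper(opening, grasp_force=None): opening from 0.0 (shut) to 1.0 (fully open); grasp_force is the grip in N (None keeps the last); returns when the fingers have stopped.
- bot.wait(seconds).
- bot.solve_ik(position, orientation): joint angles nearest the present ones, or None.
- bot.camera(name): name is "scene" or "top" or "wrist"; returns the picture (480x640x3 uint8, red, green, blue); there is no depth.
- bot.calibration(name): a dict with "mtx" (3x3 intrinsics, pixels), "extrinsics" (4x4, takes a point from world to camera coordinates); the wrist camera has in their place "hand_eye" (4x4, takes a point from camera to tool coordinates, whose origin is the TCP and whose axes are the tool frame's). Camera axes: x right, y down, z forward; pixel columns grow to the right and rows downward; lengths in m; the calibration is good to about 2 mm. A picture is of the moment at which its call begins: read the wrist's pose just before it. calibration takes no time and is no camera call.
A pose or a line that the arm cannot do raises bot.PlanningError and nothing moves.
- bot.close_job(): hands the job in, once; it reports no verdict.
Trained networks look in the newest picture that a camera, given by its name, has taken for a name from the list of things; names that differ only in an ending like _2 or _b are one class to them, and where a whole thing is asked for, a point or a joint stands for the part that bears it (a point fixed in the world has none). Each returns a list of dicts, best first, with "confidence" (0 to 1); they miss things now and then, are a little off and sometimes report something else, mostly with a low value. They report only what shows in the picture. A call takes as long as a camera call.
- bot.search_frame(camera, thing): "bbox" ([left, top, width, height] in pixels, round what is visible of it).
Readings, each from a call of its own:
- bot.read_clock(): time.
- bot.read_joint_positions(): joint angles.
- bot.read_joint_vel(): joint speeds.
- bot.read_joint_efforts(): joint torques, N m.
- bot.read_position(): TCP position.
- bot.read_tool_rot(): TCP orientation.
- bot.read_ft_force(): force on the tool from outside, world axes, zero at the start.
- bot.read_moment(): the same for the moment, N m.
- bot.read_gripper_width(): opening from 0.0 (shut) to 1.0 (fully open).
Only numpy, scipy, OpenCV 4.12 (cv2) and the standard library are available. Lean on these libraries where they do the work, as an engineer would, in place of code of your own. Each camera call takes 0.05 s, during which the arm holds its last target.

## Working session

There is one attempt and no reset: what is moved stays moved. The work goes in short steps, each a Python script; the robot and the scene stay as the last script left them, time stands still between calls to the robot, and variables do not carry over. Pictures are saved under pics/ and viewed, and the job is handed in when it is done.

```bash
ls; mkdir -p pics; python3 - <<'E'
from cell import bot
import cv2,numpy as np
print(bot.read_clock(),bot.read_position(),bot.read_tool_rot())
np.set_printoptions(precision=4,suppress=True)
for c in ["top","scene","wrist"]:
    im=bot.camera(c); cv2.imwrite(f"pics/{c}0.png",im[:,:,::-1])
    print(c,bot.calibration(c))
    for t in ["large_ring","medium_ring","small_ring","cap","tester","plate_seat","glass_dish"]:
        print(t,[(np.round(d["bbox"]),round(d["confidence"],2)) for d in bot.search_frame(c,t)[:3]])
print(bot.read_clock())
E
```

```text
pics
0.0 [ 0.22701608 -0.5003536   0.23052153] [ 0.59473104 -0.59397488  0.38351613 -0.38262803]
top {'mtx': array([[539.2651,   0.    , 330.4968],
       [  0.    , 539.2651, 236.5656],
       [  0.    ,   0.    ,   1.    ]]), 'extrinsics': array([[-0.0278, -0.9996,  0.0069,  0.1033],
       [-0.9837,  0.0262, -0.1779,  0.5234],
       [ 0.1776, -0.0117, -0.984 ,  0.9708],
       [ 0.    ,  0.    ,  0.    ,  1.    ]])}
large_ring [(array([441., 256.,  41.,  37.]), 0.62)]
medium_ring [(array([164., 206.,  30.,  26.]), 0.6)]
small_ring [(array([258., 264.,  24.,  26.]), 0.61)]
cap [(array([410., 192.,  18.,  24.]), 0.67)]
tester [(array([332., 250.,  54.,  48.]), 0.86)]
plate_seat [(array([340., 253.,  40.,  37.]), 0.64), (array([442., 260.,  37.,  32.]), 0.22)]
glass_dish [(array([302., 220.,  34.,  36.]), 0.92)]
scene {'mtx': array([[444.7215,   0.    , 322.0769],
       [  0.    , 444.7215, 247.0054],
       [  0.    ,   0.    ,   1.    ]]), 'extrinsics': array([[-0.8333, -0.5526,  0.015 ,  0.4855],
       [-0.3038,  0.435 , -0.8476,  0.1624],
       [ 0.4619, -0.7109, -0.5304,  0.
[... 174 characters left out ...]
 313.,  32.,  35.]), 0.97)]
small_ring [(array([307., 293.,  24.,  22.]), 0.94)]
cap [(array([331., 215.,  17.,  16.]), 0.46)]
tester [(array([340., 208.,  42.,  71.]), 0.57)]
plate_seat [(array([343., 210.,  38.,  49.]), 0.84)]
glass_dish [(array([300., 256.,  27.,  20.]), 0.68)]
wrist {'mtx': array([[344.0879,   0.    , 322.0158],
       [  0.    , 344.0879, 239.3065],
       [  0.    ,   0.    ,   1.    ]]), 'hand_eye': array([[ 1.    , -0.0001, -0.0009, -0.0011],
       [ 0.0009, -0.2946,  0.9556, -0.1418],
       [-0.0003, -0.9556, -0.2946,  0.0757],
       [ 0.    ,  0.    ,  0.    ,  1.    ]])}
large_ring []
medium_ring []
small_ring []
cap []
tester []
plate_seat []
glass_dish []
1.2
```

View images.

```bash
python3 - <<'E'
import cv2
a=cv2.imread("pics/top0.png"); cv2.imwrite("pics/top0z.png",cv2.resize(a[160:330,130:510],None,fx=2.1,fy=2.1,interpolation=cv2.INTER_CUBIC))
E
```

```text
(no output)
```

View pics/top0.png

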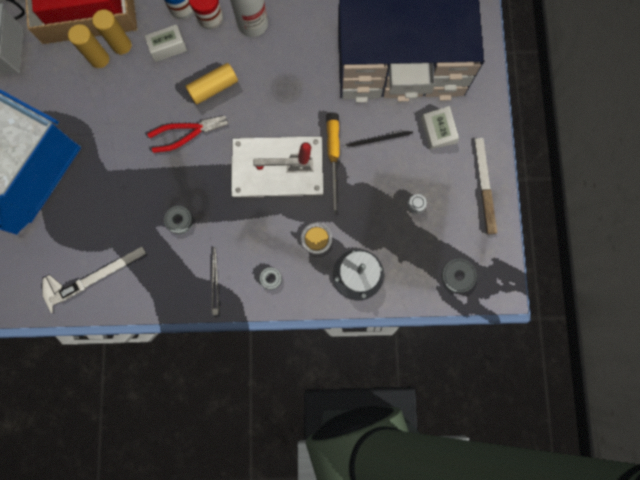

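View pics/scene0.png

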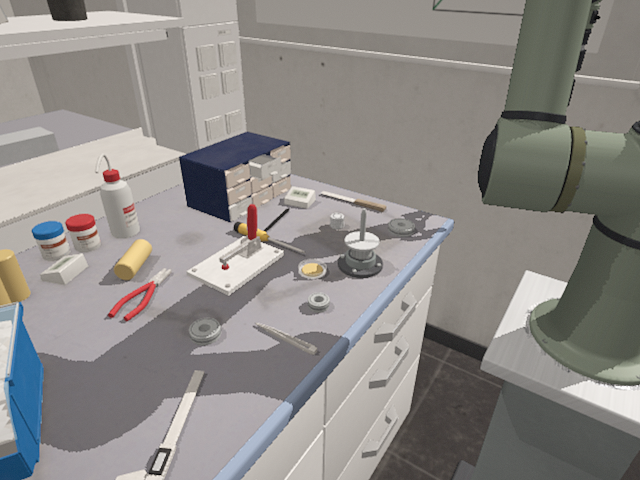

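```bash
ls pics
```

```text
scene0.png
top0.png
top0z.png
wrist0.png
```

View pics/top0z.png

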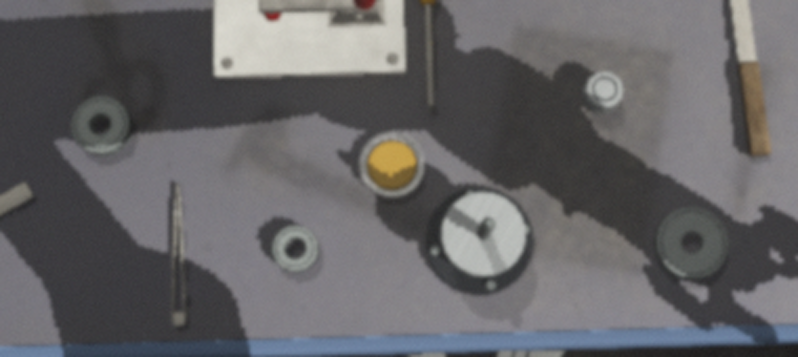

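```bash
cat > h.py <<'E'
from cell import bot
import cv2,numpy as np
from scipy.spatial.transform import Rotation as Ro
np.set_printoptions(precision=4,suppress=True)
def cam(name,pose=None):
    c=bot.calibration(name)
    if name!="wrist":
        T=np.linalg.inv(c["extrinsics"])
    else:
        p,q=pose; T=np.eye(4); T[:3,:3]=Ro.from_quat(np.roll(q,-1)).as_matrix(); T[:3,3]=p; T=T@c["hand_eye"]
    return c["mtx"],T
def ray(name,uv,z,pose=None):
    K,T=cam(name,pose)
    d=T[:3,:3]@np.linalg.solve(K,[uv[0],uv[1],1.]); o=T[:3,3]
    return o+d*(z-o[2])/d[2]
def proj(name,P,pose=None):
    K,T=cam(name,pose); p=np.linalg.inv(T)@np.r_[P,1]; p=K@p[:3]; return p[:2]/p[2]
def quat(phi):
    # tool y down, tool x (jaw) at world heading phi
    x=np.array([np.cos(phi),np.sin(phi),0]);y=np.array([0,0,-1.]);z=np.cross(x,y)
    return np.roll(Ro.from_matrix(np.c_[x,y,z]).as_quat(),1)
def wsnap(fn):
    pose=(bot.read_position(),bot.read_tool_rot()); im=bot.camera("wrist"); cv2.imwrite("pics/"+fn,im[:,:,::-1]); return pose,im
def cen(name,thing,z,pose=None):
    r=bot.search_frame(name,thing)
    if not r: return None
    b=r[0]["bbox"]; uv=(b[0]+b[2]/2,b[1]+b[3]/2)
    return np.round(b),round(r[0]["confidence"],2),ray(name,uv,z,pose)
E
python3 - <<'E'
from h import *
R=Ro.from_quat(np.roll(bot.read_tool_rot(),-1)).as_matrix(); print(R)
for n,t,s,z in [("large",(459.5,274.8),(401.5,226),.016),("med",(178.3,218.5),(205,328),.016),("small",(270.5,277.7),(318,301),.016),("cap",(418,202.5),(337.5,216),.03),("seat",(361,271),(362,241),.065),("tip",(362,268),(363,211),.139),("dish",(317,239),(313,268),.008)]:
    print(n,ray("top",t,z),ray("scene",s,z))
P=None
E
```

```text
[[ 0.413   0.      0.9107]
 [-0.9107  0.      0.413 ]
 [-0.     -1.      0.    ]]
large [ 0.4502 -0.1572  0.016 ] [ 0.4463 -0.1501  0.016 ]
med [0.5752 0.3847 0.016 ] [0.5739 0.3852 0.016 ]
small [0.4545 0.2058 0.016 ] [0.4525 0.2106 0.016 ]
cap [ 0.5917 -0.0829  0.03  ] [ 0.5904 -0.0807  0.03  ]
seat [0.4571 0.0352 0.065 ] [0.4546 0.0415 0.065 ]
tip [0.4538 0.0383 0.139 ] [0.4543 0.0473 0.139 ]
dish [0.5288 0.1151 0.008 ] [0.5294 0.1157 0.008 ]
```

```bash
python3 - <<'E'
import cv2
a=cv2.imread("pics/scene0.png"); cv2.imwrite("pics/scene0z.png",cv2.resize(a[190:360,170:440],None,fx=2.9,fy=2.9,interpolation=cv2.INTER_CUBIC))
E
```

```text
(no output)
```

View pics/scene0z.png

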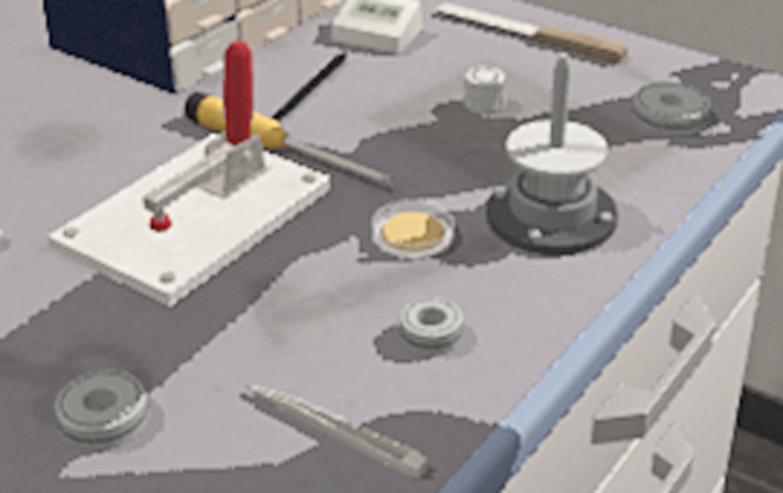

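```bash
python3 - <<'E'
from h import *
q=quat(-np.pi/2)
bot.move_pose([0.445,-0.155,0.16],q)
print(bot.read_clock(),bot.read_joint_positions())
pose,im=wsnap("w1.png"); print(pose)
print(cen("wrist","large_ring",.009,pose))
bot.move_pose([0.41,0.039,0.24],q)
print(bot.read_clock())
pose,im=wsnap("w2.png"); print(pose)
print(cen("wrist","plate_seat",.065,pose),cen("wrist","tester",.02,pose))
print(proj("wrist",[.4555,.039,.065],pose),proj("wrist",[.4555,.039,.139],pose))
E
python3 -c "
import cv2,numpy as np
cv2.imwrite('pics/w12.png',np.hstack([cv2.imread('pics/w1.png')[:,100:500],cv2.imread('pics/w2.png')[:,100:500]]))"
```

```text
2.7333 [-0.493   0.2478 -0.4991  0.8232 -0.0003  2.6492]
(array([ 0.4452, -0.1558,  0.1602]), array([-0.4998,  0.4998, -0.4999,  0.5004]))
(array([287., 180.,  81.,  80.]), 0.66, array([ 0.4473, -0.1586,  0.009 ]))
3.6917
(array([0.4104, 0.0383, 0.2398]), array([-0.4998,  0.4999, -0.4999,  0.5004]))
(array([287., 125.,  79.,  78.]), 0.62, array([0.459 , 0.0354, 0.065 ])) (array([280., 110.,  90.,  96.]), 0.64, array([0.4619, 0.0371, 0.02  ]))
[322.7687 167.938 ] [322.9748 178.1427]
```

View pics/w12.png

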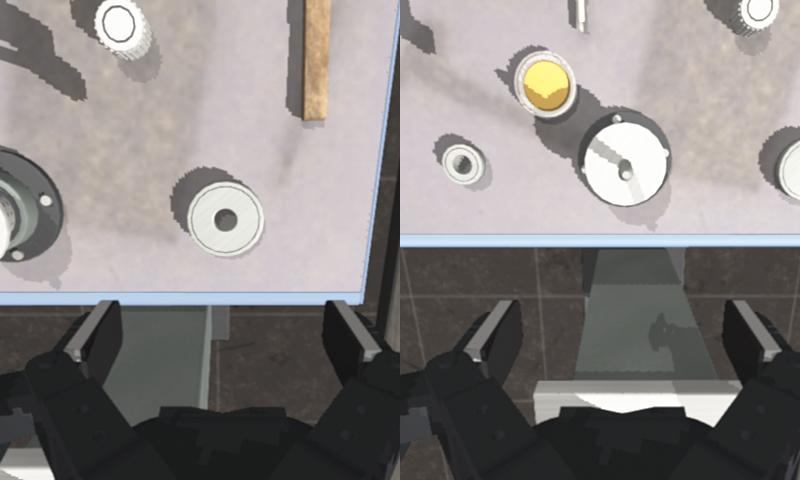

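```bash
python3 - <<'E'
from h import *
q=np.array([-0.4998,0.4998,-0.4999,0.5004])
print(ray("wrist",(326,219),.018,([0.4452,-0.1558,0.1602],q)))
p=([0.4104,.0383,.2398],q)
print(ray("wrist",(326,164),.065,p),ray("wrist",(327,173),.139,p))
a=cv2.imread("pics/w2.png")[90:230,250:400]; cv2.imwrite("pics/w2z.png",cv2.resize(a,None,fx=4,fy=4,interpolation=cv2.INTER_CUBIC))
a=cv2.imread("pics/w1.png")[150:290,250:400]; cv2.imwrite("pics/w1z.png",cv2.resize(a,None,fx=4,fy=4,interpolation=cv2.INTER_CUBIC))
E
```

```text
[ 0.4508 -0.1577  0.018 ]
[0.459  0.0361 0.065 ] [0.4591 0.0362 0.139 ]
```

View pics/w2z.png

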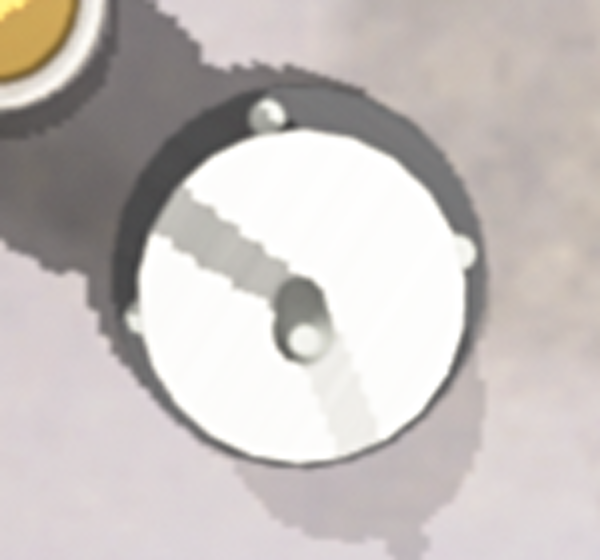

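View pics/w1z.png

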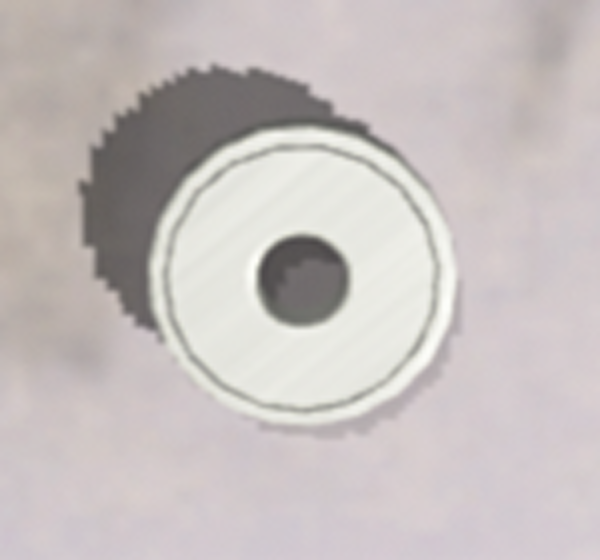

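```bash
python3 - <<'E'
from h import *
q=quat(-np.pi/2); x,y=.4505,-.1575
bot.set_gripper(0.91,60)
bot.move_pose([x,y,0.06],q)
bot.move_linear([x,y,0.02],0.1)
print(bot.read_clock(),bot.read_ft_force())
r=bot.move_linear([x,y,-0.012],0.02,until_force=3)
p=bot.read_position(); print(r,p,bot.read_ft_force(),bot.read_gripper_width())
bot.move_linear([x,y,p[2]+0.010],0.05)
bot.set_gripper(0.0,60)
print(bot.read_clock(),bot.read_gripper_width(),bot.read_position())
bot.move_linear([x,y,0.06],0.06)
print(bot.read_ft_force(),bot.read_gripper_width())
pose,im=wsnap("w3.png")
print(pose,bot.read_clock())
E
```

```text
5.6917 [0.3898 0.1882 0.4837]
True [ 0.4505 -0.1575 -0.0102] [0.7849 0.5014 5.2426] 0.9083065731516711
7.7083 0.7516474042810899 [ 0.4505 -0.1579  0.0008]
[ 0.0545 -0.1705 -3.3532] 0.7453752904832088
(array([ 0.4502, -0.1573,  0.0597]), array([ 0.4997, -0.5002,  0.5008, -0.4992])) 8.9083
```

View pics/w3.png

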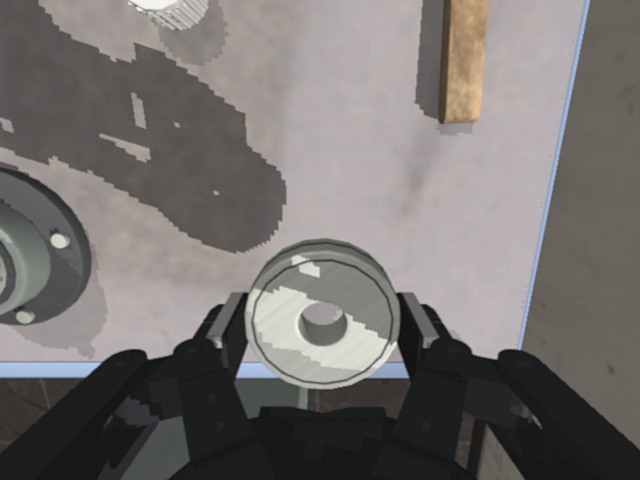

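```bash
python3 - <<'E'
from h import *
q=np.array([ 0.4997, -0.5002,  0.5008, -0.4992]);pose=([ 0.4502, -0.1573,  0.0597],q)
off=ray("wrist",(323.3,323),.077,pose)-pose[0]; print(off)
qq=quat(-np.pi/2)
sx,sy=.458,.0362; tx,ty=sx-off[0],sy-off[1]; print(tx,ty)
bot.move_linear([.4502,-.1573,.19],.2)
bot.move_linear([tx,ty,.19],.2)
pose,im=wsnap("w4.png"); print(pose,bot.read_clock())
bot.camera("top"); cv2.imwrite("pics/t4.png",bot.camera("top")[200:340,280:480,::-1].repeat(3,0).repeat(3,1))
E
python3 -c "
import cv2,numpy as np
a=cv2.imread('pics/w4.png')[:,160:480];b=cv2.imread('pics/t4.png')[:,:480]
c=np.zeros((480,800,3),np.uint8);c[:,:320]=a;c[:420,320:]=b;cv2.imwrite('pics/c4.png',c)"
```

```text
[0.0009 0.0008 0.0173]
0.45705519458751165 0.035350860611996125
(array([0.4569, 0.0348, 0.1897]), array([ 0.4994, -0.5003,  0.5008, -0.4996])) 10.875
```

View pics/c4.png

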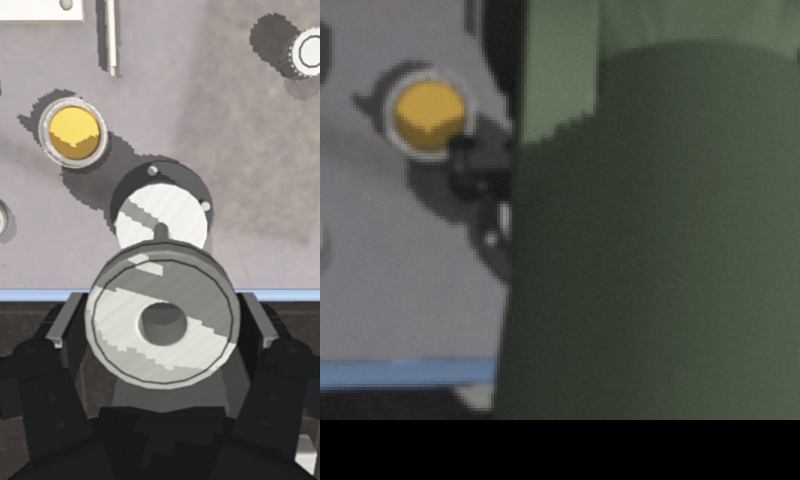

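```bash
python3 - <<'E'
from h import *
tx,ty=.4571,.0354
print(bot.read_ft_force())
r=bot.move_linear([tx,ty,.125],.06,until_force=3)
print(r,bot.read_position(),bot.read_ft_force(),bot.read_clock())
wsnap("w5.png")
E
python3 -c "
import cv2
a=cv2.imread('pics/w5.png')[200:420,210:430];cv2.imwrite('pics/w5z.png',cv2.resize(a,None,fx=2.5,fy=2.5))"
```

```text
[ 1.3072  0.862  -4.8979]
False [0.4575 0.0354 0.1254] [-1.102   0.3442 -4.0346] 12.2083
```

View pics/w5z.png

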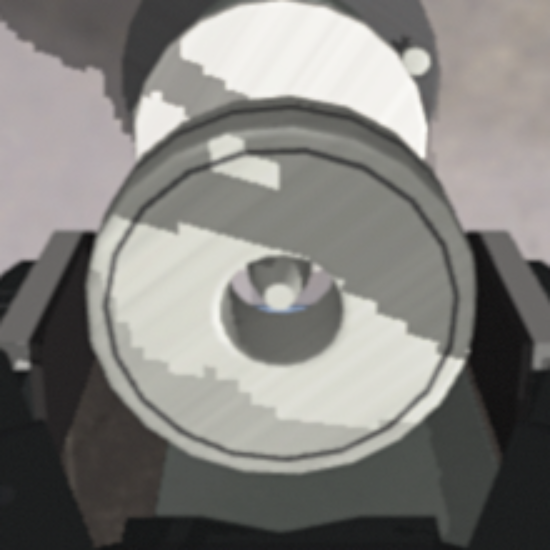

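```bash
python3 - <<'E'
from h import *
pose=(bot.read_position(),bot.read_tool_rot())
a=ray("wrist",(321.6,318),.139,pose);b=ray("wrist",(322.8,322.4),.1425,pose);print(a,b)
d=(a-b)[:2]; print(d)
tx,ty=np.array([.4571,.0354])+np.clip(d,-.003,.003)
bot.move_linear([tx,ty,.11],.06)
print(bot.read_ft_force())
r=bot.move_linear([tx,ty,.070],.05,until_force=6)
print(r,bot.read_position(),bot.read_ft_force(),bot.read_clock())
for z in (.068,.066,.064,.062,.06):
    bot.move_linear([tx,ty,z],.03); print(bot.read_position(),bot.read_ft_force())
pose,im=wsnap("w6.png");s=bot.camera("scene");cv2.imwrite("pics/s6.png",cv2.resize(s[150:310,270:450,::-1],None,fx=3,fy=3,interpolation=cv2.INTER_CUBIC))
E
python3 -c "
import cv2
a=cv2.imread('pics/w6.png')[200:420,210:430];cv2.imwrite('pics/w6z.png',cv2.resize(a,None,fx=2.5,fy=2.5))"
```

```text
[0.4586 0.0369 0.139 ] [0.4586 0.0364 0.1425]
[0.     0.0005]
[-0.1846 -0.1112 -4.4948]
False [0.4574 0.0359 0.0702] [ 1.761   0.4767 -4.1253] 13.6083
[0.4572 0.0359 0.0681] [-0.6419 -0.6036 -3.1344]
[0.4573 0.0359 0.0661] [ 0.0095  0.699  -3.5802]
[0.4573 0.0359 0.0641] [ 0.282   0.181  -1.7681]
[0.4574 0.0359 0.0621] [ 0.9695  0.2959 -1.3422]
[0.4574 0.0359 0.0601] [-0.2837  0.9506  0.7721]
```

View pics/w6z.png

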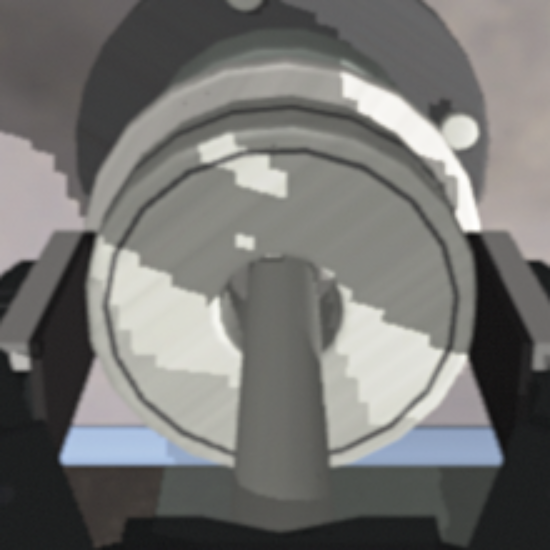

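View pics/s6.png

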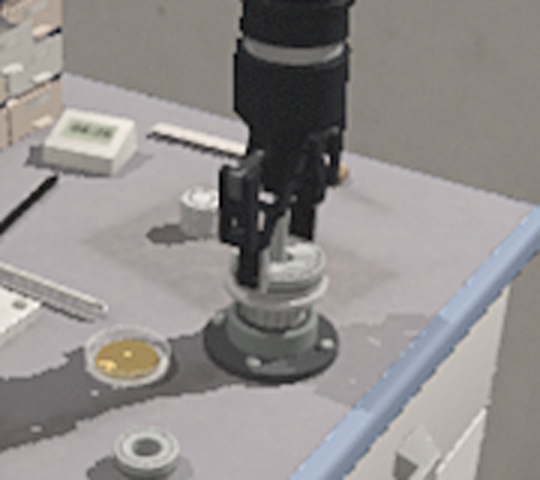

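```bash
python3 - <<'E'
from h import *
bot.set_gripper(0.92,60)
print(bot.read_ft_force())
p=bot.read_position()
bot.move_linear([p[0],p[1],.18],.12)
bot.camera("wrist")
print(bot.read_ft_force(),bot.read_clock())
q=quat(-np.pi/2)
pose=wsnap("w7.png")
s=bot.camera("scene");cv2.imwrite("pics/s7.png",cv2.resize(s[190:290,300:420,::-1],None,fx=3,fy=3,interpolation=cv2.INTER_CUBIC))
# go look at medium
mx,my=.574,.385
phi=-np.pi/2
print(bot.solve_ik([mx-.02,my,.15],quat(phi)))
for ph in (-np.pi/2,-1.0,-.6):print(ph,bot.solve_ik([mx-.02,my,.02],quat(ph)))
E
python3 -c "
import cv2,numpy as np
a=cv2.imread('pics/w7.png')[:,160:480];b=cv2.imread('pics/s7.png')
c=np.zeros((480,680,3),np.uint8);c[:,:320]=a;c[:300,320:]=b;cv2.imwrite('pics/c7.png',c)"
```

```text
[ 0.9003 -0.6472 -0.2181]
[-0.465  -1.0927 -0.1524] 16.4583
[ 0.498   0.6134  0.0556  1.0131  0.     -2.6436]
-1.5707963267948966 [ 0.498   0.739  -0.0736  0.7581  0.     -2.6436]
-1.0 [ 0.498   0.739  -0.0736  0.7581  0.      3.0688]
-0.6 [ 0.498   0.739  -0.0736  0.7581  0.      2.6688]
```

View pics/c7.png

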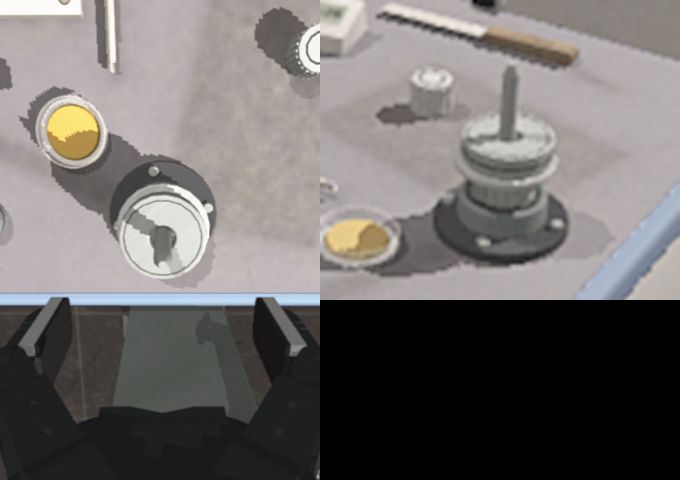

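```bash
python3 - <<'E'
from h import *
phi=-.6
bot.move_pose([.574,.385,.16],quat(phi))
bot.set_gripper(0.8,60)
pose,im=wsnap("w8.png")
r=cen("wrist","medium_ring",.009,pose); print(r,bot.read_clock(),pose)
b=r[0].astype(int); print(b)
E
python3 -c "
import cv2
a=cv2.imread('pics/w8.png')[120:340,210:430];cv2.imwrite('pics/w8z.png',cv2.resize(a,None,fx=2.5,fy=2.5))"
```

```text
(array([294., 187.,  60.,  68.]), 0.89, array([0.5766, 0.3859, 0.009 ])) 18.3 (array([0.5745, 0.384 , 0.1605]), array([ 0.6754, -0.6753,  0.2094, -0.2097]))
[294 187  60  68]
```

View pics/w8z.png

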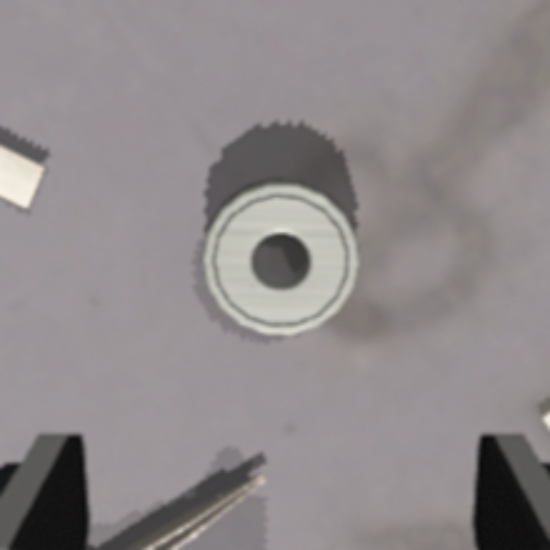

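```bash
python3 - <<'E'
from h import *
phi=-.6;q=quat(phi)
pose=(bot.read_position(),bot.read_tool_rot())
m=ray("wrist",(322.4,224.4),.018,pose); print(m); x,y=m[:2]
bot.move_linear([x,y,.06],.15)
bot.move_linear([x,y,0.02],0.08)
print(bot.read_ft_force())
r=bot.move_linear([x,y,-0.012],0.02,until_force=3)
p=bot.read_position(); print(r,p,bot.read_ft_force(),bot.read_gripper_width())
g=p[2]+0.008
bot.move_linear([x,y,g],0.05)
bot.set_gripper(0.0,60)
print(bot.read_gripper_width(),bot.read_position())
bot.move_linear([x,y,.08],.1)
print(bot.read_ft_force(),bot.read_gripper_width())
bot.move_linear([x,y,.21],.2)
bot.move_linear([.458,.0362,.21],.25)
pose,im=wsnap("w9.png"); print("g",g,pose,bot.read_clock())
E
```

```text
[0.575  0.3865 0.018 ]
[ 0.4871 -0.4624 -0.1253]
True [ 0.5749  0.3864 -0.0072] [-0.3217 -0.1986  3.6656] 0.798918426048104
0.5972038415615762 [0.5753 0.3866 0.0012]
[-0.2967  0.1293 -4.0077] 0.5989769189433288
g 0.0008487099531463149 (array([0.4582, 0.0369, 0.2099]), array([-0.6752,  0.676 , -0.2092,  0.2081])) 25.0333
```

View pics/w9.png

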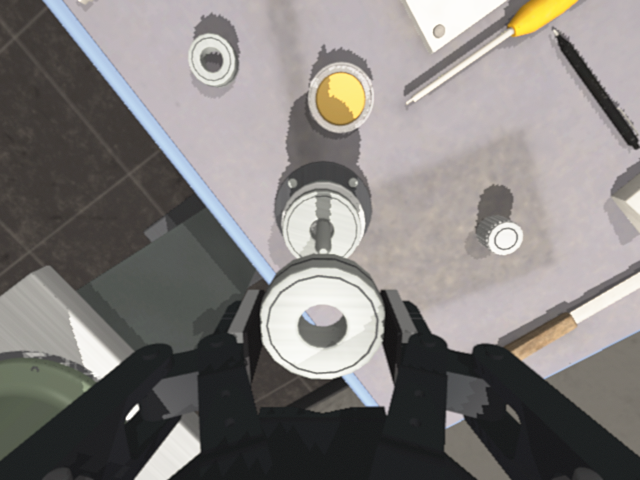

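```bash
cat >> h.py <<'E'
def lower(off,zs,zm,ze,fn):
    tx,ty=np.array([.458,.0364])-off[:2]
    p=bot.read_position()
    bot.move_linear([tx,ty,p[2]],.1)
    f0=bot.read_ft_force()
    r=bot.move_linear([tx,ty,zs],.08,until_force=3); print("thread",r,bot.read_position(),f0,bot.read_ft_force())
    if r: return False
    r=bot.move_linear([tx,ty,zm],.06,until_force=6); print("down",r,bot.read_position(),bot.read_ft_force())
    if r: return False
    r=bot.move_linear([tx,ty,ze],.03,until_force=8); print("end",r,bot.read_position(),bot.read_ft_force(),bot.read_clock())
    wsnap(fn); s=bot.camera("scene");cv2.imwrite("pics/s"+fn,cv2.resize(s[150:310,270:450,::-1],None,fx=3,fy=3,interpolation=cv2.INTER_CUBIC))
    return True
E
python3 - <<'E'
from h import *
pose=(bot.read_position(),bot.read_tool_rot())
off=ray("wrist",(323,325),pose[0][2]+.017,pose)-pose[0]; print(off)
print(lower(off,.12,.083,.0745,"m9.png"))
E
```

```text
[0.0002 0.0011 0.017 ]
thread False [0.4582 0.0353 0.1205] [-0.562   0.1602 -3.0925] [ 0.0013 -0.542  -3.7212]
down False [0.4578 0.0353 0.083 ] [ 0.1255  1.2634 -2.8762]
end False [0.4585 0.0353 0.0748] [ 1.9779 -0.2984 -0.6586] 27.7583
True
```

View pics/m9.png

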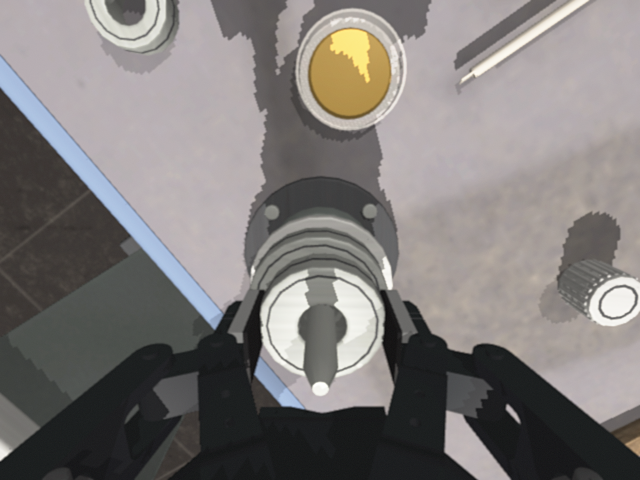

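View pics/sm9.png

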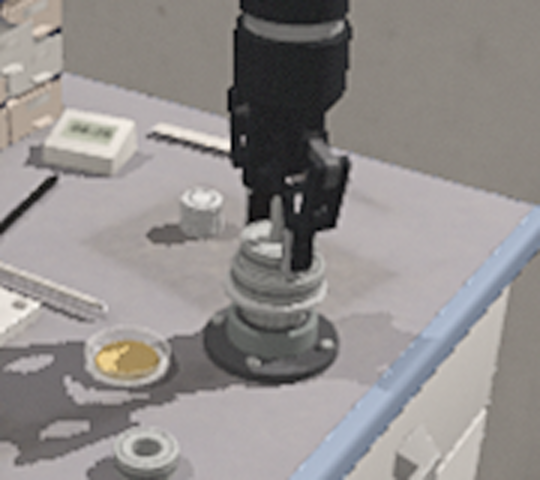

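Medium ring rests on the large one, with its load transferred. Release it and go on to the small ring.

```bash
python3 - <<'E'
from h import *
bot.set_gripper(0.78,60)
p=bot.read_position()
bot.move_linear([p[0],p[1],.19],.15)
pose,im=wsnap("w10.png")
bot.set_gripper(0.65,60)
bot.move_pose([.4535,.208,.16],quat(-.6))
pose,im=wsnap("w11.png")
r=cen("wrist","small_ring",.009,pose); print(r,pose,bot.read_clock())
E
python3 -c "
import cv2,numpy as np
a=cv2.imread('pics/w11.png')[120:340,210:430];a=cv2.resize(a,None,fx=2,fy=2);b=cv2.imread('pics/w10.png')[100:320,210:390]
cv2.imwrite('pics/c11.png',np.hstack([a,cv2.resize(b,None,fx=2,fy=2)]))"
```

```text
(array([302., 198.,  47.,  53.]), 0.91, array([0.4551, 0.2058, 0.009 ])) (array([0.4535, 0.2075, 0.16  ]), array([-0.6752,  0.6759, -0.2088,  0.2089])) 30.2333
```

View pics/c11.png

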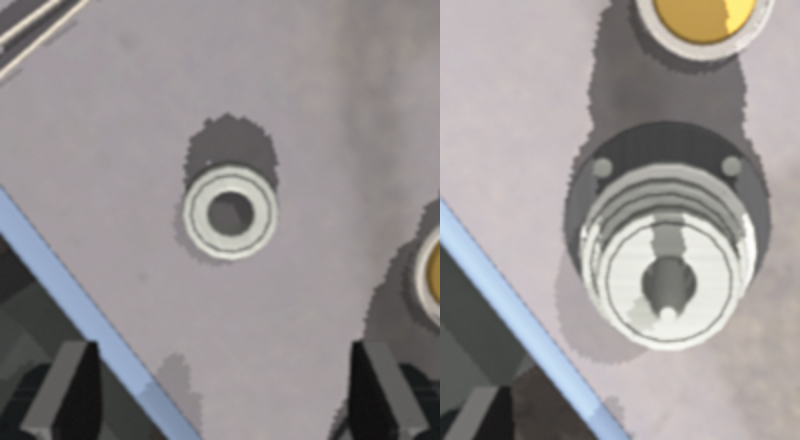

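```bash
python3 - <<'E'
from h import *
pose=(bot.read_position(),bot.read_tool_rot())
m=ray("wrist",(325,226.5),.018,pose); print(m); x,y=m[:2]
bot.move_linear([x,y,.06],.15)
bot.move_linear([x,y,0.02],0.08)
r=bot.move_linear([x,y,-0.012],0.02,until_force=3)
p=bot.read_position(); print(r,p,bot.read_ft_force(),bot.read_gripper_width())
g=p[2]+0.008
bot.move_linear([x,y,g],0.05)
bot.set_gripper(0.0,50)
print(bot.read_gripper_width(),bot.read_position())
bot.move_linear([x,y,.08],.1)
print(bot.read_ft_force(),bot.read_gripper_width())
bot.move_linear([x,y,.21],.2)
bot.move_linear([.458,.0362,.21],.25)
pose,im=wsnap("w12.png"); print("g",g,pose,bot.read_clock())
E
```

```text
[0.4555 0.206  0.018 ]
True [ 0.4554  0.2059 -0.0041] [-0.09    0.3191  6.0092] 0.6508905547138619
0.46461194523389204 [0.4555 0.206  0.0044]
[ 0.1648 -0.6824 -1.54  ] 0.4695256806439939
g 0.003936014811985893 (array([0.4575, 0.0367, 0.2094]), array([-0.6754,  0.6757, -0.2099,  0.208 ])) 36.0167
```

View pics/w12.png

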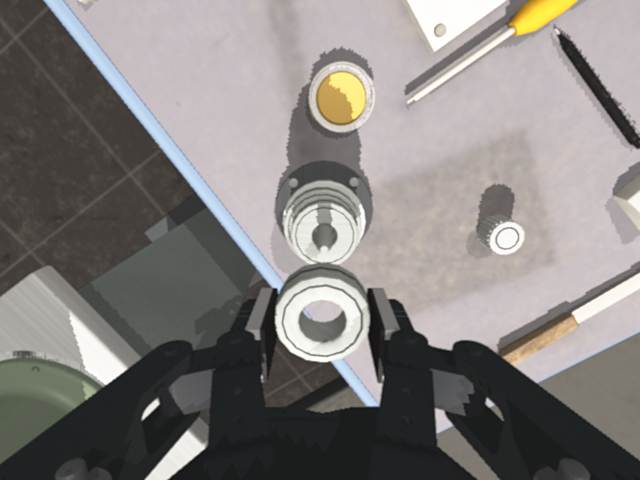

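```bash
python3 - <<'E'
from h import *
pose=(bot.read_position(),bot.read_tool_rot())
off=ray("wrist",(323,321),pose[0][2]+.014,pose)-pose[0]; print(off)
print(lower(off,.125,.1,.092,"m12.png"))
E
```

```text
[0.0003 0.0011 0.014 ]
thread False [0.4581 0.0353 0.1254] [-0.0841 -0.3531 -1.4551] [-0.258  -0.3582 -1.2321]
down False [0.4574 0.0353 0.0996] [-0.2462 -0.497  -2.2733]
end False [0.4582 0.0352 0.0922] [ 1.2196 -0.9523  0.5444] 38.4583
True
```

View pics/m12.png

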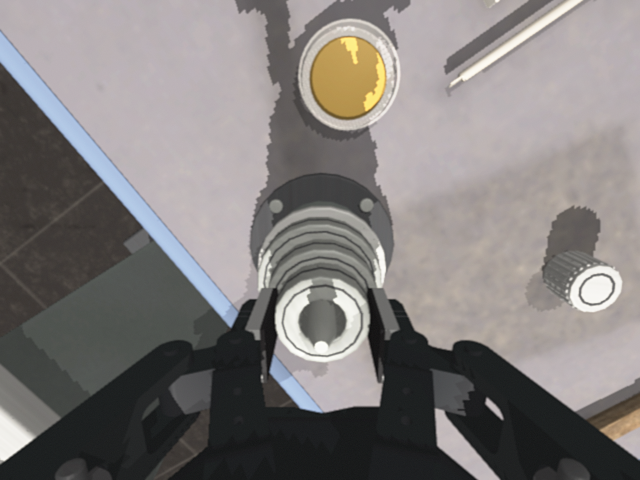

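View pics/sm12.png

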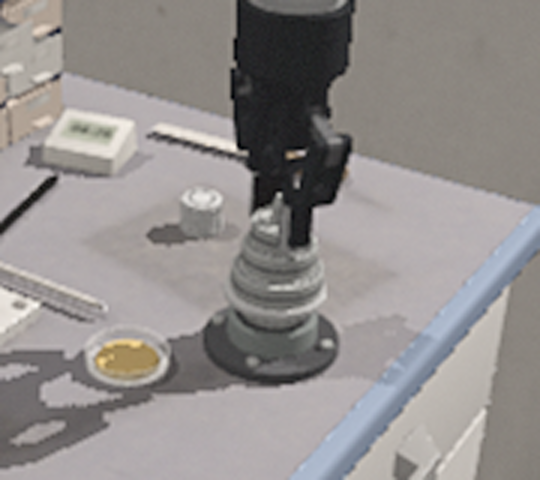

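```bash
python3 - <<'E'
from h import *
bot.set_gripper(0.65,50)
p=bot.read_position()
bot.move_linear([p[0],p[1],.19],.15)
pose,im=wsnap("w13.png")
bot.set_gripper(0.58,40)
bot.move_pose([.590,-.082,.16],quat(-.6))
pose,im=wsnap("w14.png")
r=cen("wrist","cap",.015,pose); print(r,pose,bot.read_clock())
E
python3 -c "
import cv2,numpy as np
a=cv2.imread('pics/w14.png')[120:340,210:430];a=cv2.resize(a,None,fx=2,fy=2);b=cv2.imread('pics/w13.png')[100:320,210:390]
cv2.imwrite('pics/c14.png',np.hstack([a,cv2.resize(b,None,fx=2,fy=2)]))"
```

```text
(array([306., 204.,  42.,  42.]), 0.59, array([ 0.5919, -0.0825,  0.015 ])) (array([ 0.5888, -0.0812,  0.1596]), array([ 0.6757, -0.6754,  0.2098, -0.2081])) 40.7917
```

View pics/c14.png

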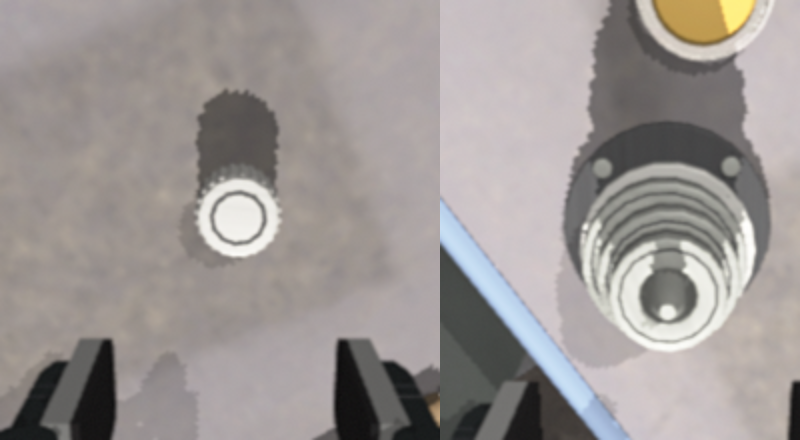

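```bash
python3 - <<'E'
from h import *
pose=(bot.read_position(),bot.read_tool_rot())
m=ray("wrist",(329,228.5),.03,pose); print(m); x,y=m[:2]
bot.move_linear([x,y,.06],.15)
r=bot.move_linear([x,y,0.010],0.05,until_force=5)
print(r,bot.read_position())
bot.set_gripper(0.0,50)
print(bot.read_gripper_width(),bot.read_position())
bot.move_linear([x,y,.08],.1)
print(bot.read_ft_force(),bot.read_gripper_width())
bot.move_linear([x,y,.22],.2)
bot.move_linear([.458,.0362,.22],.25)
pose,im=wsnap("w15.png"); print(pose,bot.read_clock())
E
```

```text
[ 0.5937 -0.0818  0.03  ]
False [ 0.5941 -0.0819  0.0103]
0.37600504352338854 [ 0.5942 -0.0819  0.0107]
[-0.1533 -0.0247 -0.4231] 0.37182675313389035
(array([0.4591, 0.0357, 0.2199]), array([-0.6754,  0.6756, -0.2087,  0.2094])) 45.6667
```

View pics/w15.png

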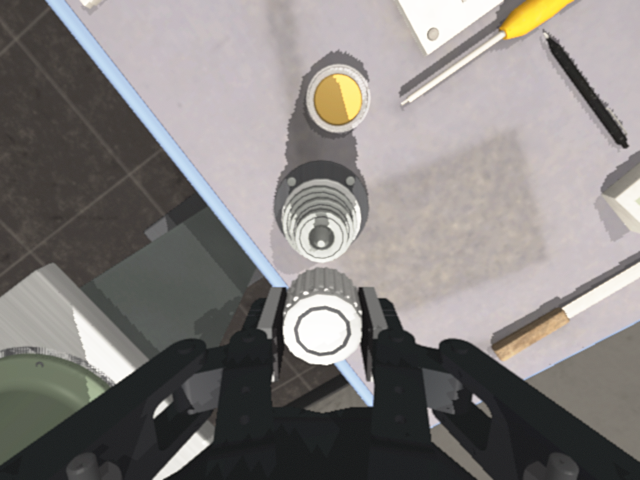

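```bash
python3 - <<'E'
from h import *
pose=(bot.read_position(),bot.read_tool_rot())
off=ray("wrist",(322.5,329),pose[0][2]+.0195,pose)-pose[0]; print(off)
ok=lower(off,.128,.119,.114,"m15.png"); print(ok)
E
```

```text
[-0.0002  0.0009  0.0195]
thread False [0.4586 0.0355 0.1285] [-0.483  -0.9988 -1.6778] [ 0.505  -0.0273 -1.5291]
down False [0.4577 0.0355 0.1186] [ 0.2493 -0.3385 -0.5725]
end False [0.4584 0.0355 0.1141] [0.2595 0.1421 1.0325] 47.8333
True
```

View pics/m15.png

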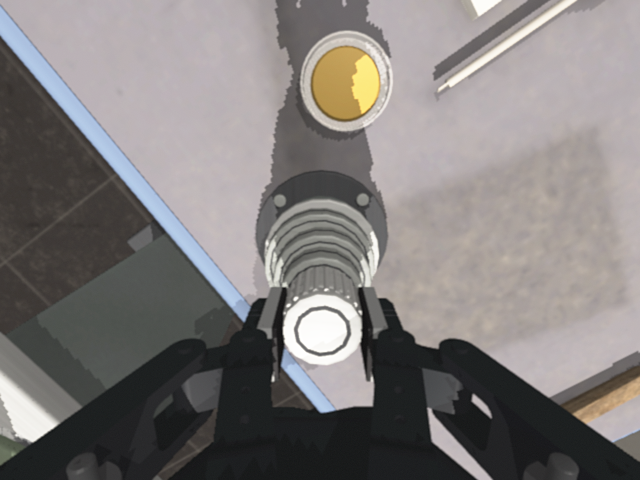

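View pics/sm15.png

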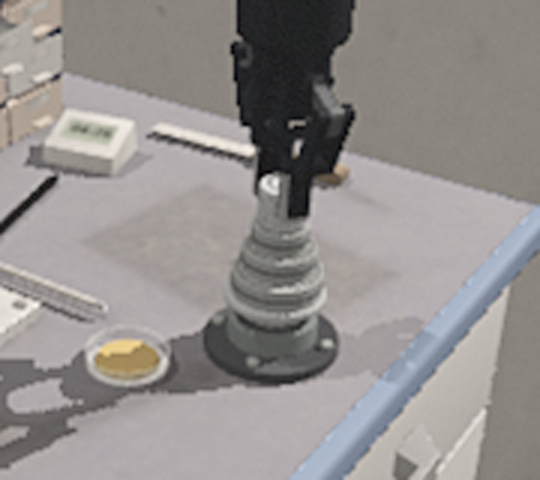

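```bash
python3 - <<'E'
from h import *
p=bot.read_position(); x,y=.4582,.0355
for z in (.109,.106,.104,.1025,.101,.0995,.098):
    bot.move_linear([x,y,z],.03); bot.wait(.1); f=bot.read_ft_force(); print(bot.read_position(),f)
    if f[2]>14: break
bot.wait(.6); f=bot.read_ft_force(); print(bot.read_position(),f,bot.read_clock())
wsnap("w16.png"); s=bot.camera("scene");cv2.imwrite("pics/s16.png",cv2.resize(s[150:310,270:450,::-1],None,fx=3,fy=3,interpolation=cv2.INTER_CUBIC))
E
```

```text
[0.4585 0.0355 0.1092] [-0.4714 -0.3891  4.307 ]
[0.4585 0.0355 0.1063] [-0.0388 -0.2316  5.4565]
[0.4585 0.0355 0.1044] [-0.1255  0.2907  7.0537]
[0.4585 0.0355 0.103 ] [-1.7596  0.5239  7.9018]
[0.4585 0.0355 0.1016] [-0.9867  0.0312  8.4991]
[0.4587 0.0355 0.1014] [-4.5531  0.0593 22.8432]
[0.4587 0.0355 0.1014] [-5.3003  0.2771 22.115 ] 50.7
```

View pics/s16.png

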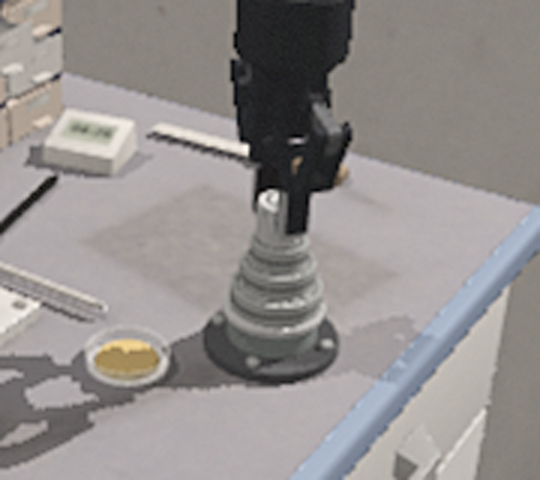

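View pics/w16.png

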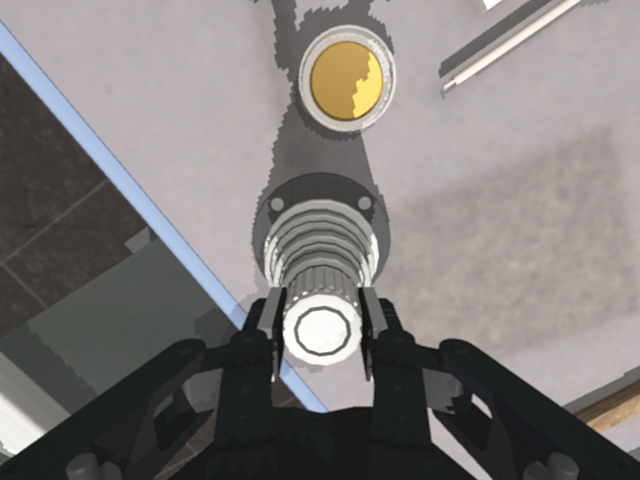

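```bash
python3 - <<'E'
from h import *
x,y=.4582,.0355
bot.move_linear([x,y,.1135],.03); print(bot.read_ft_force())
bot.set_gripper(0.6,50); bot.wait(.3)
p=bot.read_position()
bot.move_linear([x,y,.2],.1); bot.wait(.3)
print(bot.read_position(),bot.read_ft_force(),bot.read_clock())
wsnap("w17.png")
p=bot.read_position(); bot.move_linear([.40,-.15,.25],.2)
pose=(bot.read_position(),bot.read_tool_rot())
s=bot.camera("scene");cv2.imwrite("pics/s17.png",cv2.resize(s[170:290,300:430,::-1],None,fx=3,fy=3,interpolation=cv2.INTER_CUBIC))
for c,z in [("scene",.109)]:
  for t in ["cap","small_ring","medium_ring","large_ring"]: print(t,cen(c,t,z))
# scene projections of expected positions for sunk 14mm
for z in (.051,.069,.087,.105,.135): print(z,(proj("scene",[.458,.0364,z])-[300,170])*3)
E
python3 -c "
import cv2,numpy as np
a=cv2.imread('pics/w17.png')[:,160:560];b=cv2.imread('pics/s17.png')
c=np.zeros((480,790,3),np.uint8);c[:,:400]=a;c[:360,400:]=b;cv2.imwrite('pics/c17.png',c)"
```

```text
[1.3487 0.0104 2.5996]
[0.4579 0.0355 0.1996] [-0.222  -0.5394 -0.1024] 53.3583
cap (array([353., 206.,  21.,  20.]), 0.87, array([0.469 , 0.0137, 0.109 ]))
small_ring (array([353., 224.,  25.,  14.]), 0.64, array([0.4337, 0.0689, 0.109 ]))
medium_ring (array([338., 246.,  45.,  34.]), 0.71, array([0.387 , 0.1752, 0.109 ]))
large_ring (array([344., 235.,  36.,  19.]), 0.85, array([0.4164, 0.1164, 0.109 ]))
0.051 [184.1212 225.2557]
0.069 [185.6913 203.6919]
0.087 [187.2934 181.6887]
0.105 [188.9286 159.2324]
0.135 [191.7299 120.7599]
```

View pics/c17.png

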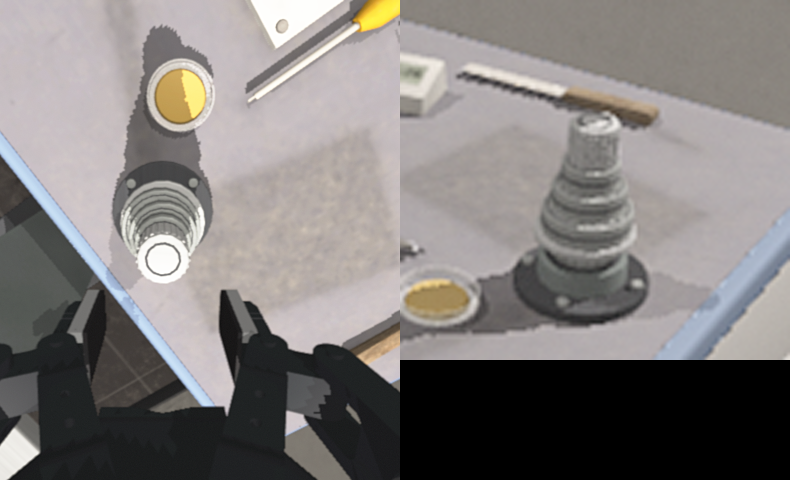

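```bash
python3 - <<'E'
from h import *
bot.camera("scene"); print(cen("scene","glass_dish",.008))
bot.close_job(); print(bot.read_clock())
E
```

```text
(array([299., 258.,  29.,  20.]), 0.73, array([0.5266, 0.1167, 0.008 ]))
the job is handed in; nothing more can be done
the job is handed in; nothing more can be done
```

The spring tester is loaded and the job is handed in, at about 54–55 s on the robot's clock. The hand-in gives no verdict.

- **Placing:** I lowered the large, middle and small rings and then the cap over the spindle. Each was let go only after its weight had gone over to the pile, so nothing dropped.
- **Pressing:** I held the cap and pressed the pile until it stopped moving. The force jumped from about 8.5 N to 22 N at the tester's lower stop. I kept it there for over 0.6 s, then let it rise slowly and released it.
- **Last checks:** The pictures show the pile upright and centred with the arm clear. The cap's top is within about 2 mm of where it should be with the plate sunk 14 mm. The glass dish is where it was at the start, to within about 3 mm of measuring error.
- **Weaker points:**
    - In the last scene picture the detector mixed up the ring names: its middle-ring box lay over the tester's base. I judged the pile from the pictures instead.
    - The gripper's body came very close to the spindle's tip while the large ring was lowered, so I could not tell whether it touched. The force stayed under about 5 N.

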